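# Fill the empty pockets of the covered drying box

## Robot

A 6-joint arm with a two-finger parallel gripper is mounted at the origin on a cart in front of the work surface, level with it; the furniture and walls round the work are solid. World frame = base frame: x ahead of the robot, y to its left, z up, the work surface at z = 0. Lengths are in m, angles in rad, forces in N, time in s.
With the tool pointing down it reaches from about 0.25 to 0.8 m from the base axis. Payload 8.5 kg.
Tool frame: the origin (TCP) lies midway between the tips of the shut fingers; the grasp point (between the pads) lies 19 mm behind it (r.grip_point_offset is the z of the grasp point in the tool frame, in m); z points along the fingers, y is the line along which they close (so a half turn about z gives the same grasp; the last joint's range is limited). The gripper opens to 85 mm and grips with 20 to 120 N. Pads are 22 mm wide; open, the fingers measure 114 mm over their backs; the gripper's body (76 mm by 85 mm) begins 54 mm behind the grasp point. The pads swing forward as they close: fully open they stand 13 mm farther back than shut.
Start: joints at [0, 0.238, -0.013, 1.319, 0, 1.571], TCP at [0.525, -0, 0.231] pointing down, gripper open.
Joint ranges: [-2.66, 2.66], [-1.03, 1.9], [-1.14, 1.46], [-1.82, 2.27], [-1.45, 1.34], [-3.14, 3.14]. Speed limits (rad/s): [2.22, 2.22, 2.79, 3.14, 3.14, 3.14].

## Interface

Orientations are given as a unit quaternion [w, x, y, z].
In Python, from plant import get_obs, vision, r gives the robot as it stands.
- The arm moves only by the tool arm_command, never from a script. Its argument "targets" is a list that holds one entry, the list of rows, each a list of 5 numbers: the shift along the tool's x, y, z in mm, then the turn about the tool's z in rad, then the gripper's target within -1 to 1 (shut at 1, half-way at 0, fully open at -1). In form: [[[tx, ty, tz, yaw, gripper], ...]]. A call has exactly 5 rows; each row is the pose to reach, as a shift and turn from the pose commanded when the call began, along the tool's axes at that moment; what a row does not reach only later rows make up. A row lasts 1/12 s, in which the tool goes at most 41.7 mm and 7.16 degrees, less where a joint would pass 70% of its speed; a pose out of reach is approached as far as the arm can. A call with a gripper value outside its range is refused whole. The fingers move at their own pace and stop on an object; "newtons" is the grip in N (left out, the last holds). Time passes only in rows, so rows that repeat a pose let the fingers close, or fill a call up. It gives the time, the measured TCP pose, the force, the opening and the grip force at its end, in the units of the state.
- get_obs(): the state, without advancing time (a new reading comes with each control period).
- vision.snapshot(name): name is "scene" or "side" or "wrist"; returns a dict with "frame" (384x512x3 uint8, red, green, blue), "camera_matrix" (3x3 intrinsics, pixels), "R" (3x3) and "t" (3): a world point X has camera coordinates R X + t. Camera axes: x right, y down, z forward; pixel columns grow to the right and rows downward; lengths in m; the calibration is good to about 2 mm. A picture is of the moment at which its call begins. There is no depth.
- r.finish_job(): hands the job in; it is judged then, once.
The state is a dict: "t": time; "q": joint angles; "joint_vel": joint speeds; "tau": joint torques, N m; "eef_pos": TCP position; "tool_rot": TCP orientation; "wrist_force": force on the tool from outside, world axes, zero at the start; "wrist_torque": the same for the moment, N m; "width": finger opening in m; "grip_force": force on a finger pad.
Only numpy, scipy, OpenCV 4.12 (cv2) and the standard library are available. Lean on these libraries where they do the work, as an engineer would, in place of code of your own. Each camera call takes 0.05 s, during which the arm holds its last target. There are 200 camera calls.

## Task

Switch the drying box off at its rotary isolator before you touch the box or its flaps, load all the loose hardwood blocks into it, then switch it fully on again. Some pockets are already full and the sprung flaps hide this, so feel through the flaps which pockets are empty and let each block drop flat to the floor of an empty one. Leave the cork block, the tape measure and the wedge-shaped blank where they lie.

Things in the scene. Friction and masses are not known exactly. Their poses are not given: they have to be found in the camera images.
- drying_box: low grey metal box, 208 (x) x 200 (y) x 74 mm high, fixed; origin at the centre of its underside, x away from the robot at yaw 0. Two rows of three pockets, each 92 mm along x by 56 mm along y, walls 8 mm, floor 64 mm below the rim. Each is covered by two flaps, 27 mm wide, just below the rim, hinged on its long walls: they swing down into it (under 2 N) and spring shut by themselves
- pocket_1 (a point): centre of a pocket's mouth at rim height, 74 mm above the bench: front (robot side) row, left (+y) column; axes as the drying box's. Of the six pockets two or three are full: a block lies on the floor, its top 34 mm below the rim: a push through the flaps stops there, in an empty pocket it goes on to the floor (64 mm)
- pocket_2 (a point): centre of a pocket's mouth at rim height, 74 mm above the bench: front (robot side) row, middle column; axes as the drying box's. In any pocket: a block let go flat between the flaps (its length along x) drops to an empty pocket's floor and the flaps shut; over a full one it stays stuck flush with the rim
- pocket_3 (a point): centre of a pocket's mouth at rim height, 74 mm above the bench: front (robot side) row, right (-y) column; axes as the drying box's. All six are alike
- pocket_4 (a point): centre of a pocket's mouth at rim height, 74 mm above the bench: back row, left (+y) column; axes as the drying box's. All six are alike
- pocket_5 (a point): centre of a pocket's mouth at rim height, 74 mm above the bench: back row, middle column; axes as the drying box's. All six are alike
- pocket_6 (a point): centre of a pocket's mouth at rim height, 74 mm above the bench: back row, right (-y) column; axes as the drying box's. All six are alike
- isolator: grey switch housing 108 x 96 x 60 mm at the right-hand (-y) end of the drying box, joined to it by a short conduit, fixed, turned with the box; origin at the centre of its underside, under the handle's upright axis
- handle_grip (a point): on the isolator handle's upright turning axis at the height to grip it (90 mm above the bench). The handle is a black bar 80 mm long, 14 mm wide and 28 mm high (its top 101 mm above the bench) standing on a hub; this point's y axis runs along the bar, its x axis across it
- isolator_handle (a joint): isolator handle, rad: 0 = off (bar across, along the housing's y, its white pointer line toward the box), 1.57 = on (bar along the housing's x, pointer away from the robot); turning it clockwise seen from above switches on. It has a detent at each end (about 0.1 N m): let go past the middle, it snaps on to that end
- block_1: hardwood block with rounded edges, 46 (x) x 82 (y) x 30 mm, 0.06 kg, lying flat on the bench; origin at the centre of its underside, y along its length. Grip it across the 46 mm width, by its upper half if it is to go into a pocket (the pocket is too narrow for the fingers beside it). May be absent
- block_2: hardwood block with rounded edges, 46 (x) x 82 (y) x 30 mm, 0.06 kg, lying flat on the bench; origin at the centre of its underside, y along its length. Grip it across the 46 mm width, by its upper half if it is to go into a pocket (the pocket is too narrow for the fingers beside it). May be absent
- block_3: hardwood block with rounded edges, 46 (x) x 82 (y) x 30 mm, 0.06 kg, lying flat on the bench; origin at the centre of its underside, y along its length. Grip it across the 46 mm width, by its upper half if it is to go into a pocket (the pocket is too narrow for the fingers beside it). May be absent
- block_4: hardwood block with rounded edges, 46 (x) x 82 (y) x 30 mm, 0.06 kg, lying flat on the bench; origin at the centre of its underside, y along its length. Grip it across the 46 mm width, by its upper half if it is to go into a pocket (the pocket is too narrow for the fingers beside it). May be absent
- cork_block: cork sanding block 65 x 110 x 29 mm, lying on the bench, larger than the hardwood blocks; not part of the job. Origin at the centre of its underside
- tape_measure: grey and red tape measure 64 x 103 x 36 mm, lying on the bench; not part of the job. Origin at the centre of its underside
- wedge_blank: thin wedge-shaped wooden blank 57 x 110 x 16 mm, lying on the bench; not part of the job. Origin at the centre of its underside
Mind the look-alikes: they are no part of the job. Leave any purple look-alike of the block_1 alone.

How it is judged:
By the outcome, as a careful person would: the job done as asked, in the order asked, and still so for the second after the job is handed in, with the robot touching nothing.
Of stock_1, stock_2, stock_3, stock_4, stock_5, stock_6 only 2 to 3 are there at a start; the rules pass over those that are not, and their reading is None.
Of block_1, block_2, block_3, block_4 only 2 to 3 are there at a start; the rules pass over those that are not, and their reading is None.
At some moment in a run one of block_1, block_2, block_3, block_4 may be knocked a few centimetres aside while the robot is not near it.
It also fails if it takes over 210 s, if anything falls off the work surface, if the arm or the gripper's body presses on something with over 40 N, if the wrist force passes 120 N, or if a joint passes its speed limit or range.

## Working session

There is one attempt and no reset: what is moved stays moved. The work goes in short steps, Python scripts to look and compute and a tool call to move; the robot and the scene stay as the last step left them, time stands still between calls to the robot, and variables do not carry over. Pictures are saved under pics/ and viewed, at most 14 in all, crops included, and the job is handed in when it is done.

Besides the shell and the picture viewer there is one more tool, called after "Call:" as name(argument=value, ...) on one line, values as JSON. arm_command: Moves the arm, as the interface text tells. Its arguments: {"type":"object","properties":{"targets":{"type":"array","items":{"type":"array","items":{"type":"array","items":{"type":"number"}}}},"newtons":{"type":"number"}},"required":["targets"]}

```bash
ls; mkdir -p pics; cat > h.py <<'E'
import numpy as np, cv2
from plant import get_obs, vision, r
def snap(cam,name):
    s=vision.snapshot(cam); np.savez('pics/'+name+'.npz',**{k:np.array(s[k]) for k in('frame','camera_matrix','R','t')})
    cv2.imwrite('pics/'+name+'.png',s['frame'][:,:,::-1]); return s
def load(name): return np.load('pics/'+name+'.npz')
def w(s,uv,z):
    uv=np.atleast_2d(np.array(uv,float)); K=s['camera_matrix'];R=s['R'];t=s['t']
    d=(R.T@np.linalg.inv(K)@np.c_[uv,np.ones(len(uv))].T).T; c=-R.T@t
    return c+d*((z-c[2])/d[:,2])[:,None]
def px(s,X):
    c=s['R']@np.array(X,float)+s['t']; p=s['camera_matrix']@c; return p[:2]/p[2]
E
python3 - <<'E'
from h import *
a=snap('scene','sc0')['frame'];b=snap('side','si0')['frame'];c=snap('wrist','wr0')['frame']
cv2.imwrite('pics/sc0b.png',cv2.resize(a,(800,600),interpolation=cv2.INTER_CUBIC)[:,:,::-1])
o=get_obs();print({k:np.round(v,3) for k,v in o.items()})
for n in('sc0','si0','wr0'):
    s=load(n);print(n,(-s['R'].T@s['t']).round(3),s['R'][2].round(2))
E
```

```text
pics
{'t': np.float64(0.15), 'q': array([-0.   ,  0.239, -0.014,  1.319,  0.   ,  1.571]), 'joint_vel': array([ 0.001, -0.003,  0.002,  0.001, -0.003, -0.002]), 'tau': array([-1.0000e-03, -5.3908e+01,  3.4660e+01,  1.4000e-02, -0.0000e+00,
       -0.0000e+00]), 'eef_pos': array([ 0.525, -0.   ,  0.231]), 'tool_rot': array([-0.   ,  0.707,  0.707, -0.   ]), 'wrist_force': array([-0.417, -0.652,  0.834]), 'wrist_torque': array([-0.031,  0.025,  0.061]), 'grip_force': np.float64(0.0), 'width': np.float64(0.085)}
sc0 [-0.1   -0.811  1.088] [ 0.45  0.56 -0.7 ]
si0 [0.427 1.24  0.823] [ 0.07 -0.86 -0.5 ]
wr0 [0.525 0.081 0.372] [-0.   -0.32 -0.95]
```

View pics/sc0b.png

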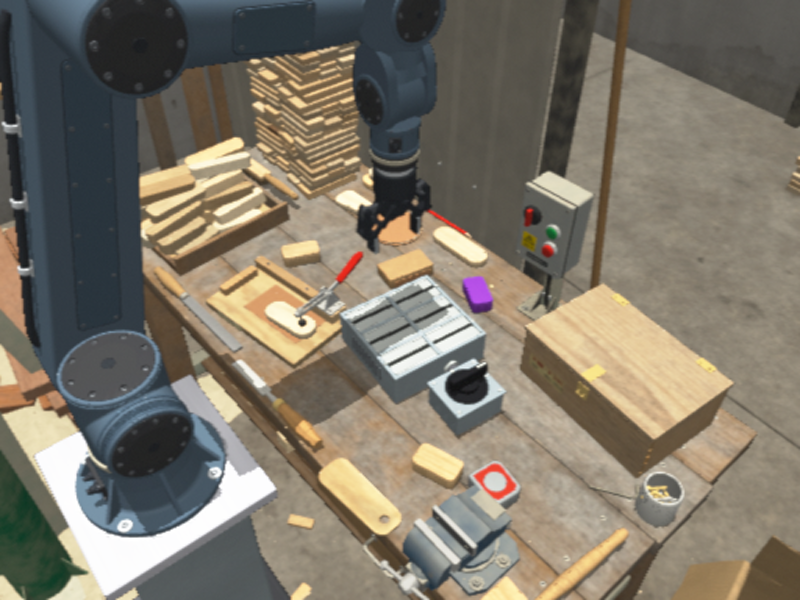

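View pics/si0.png

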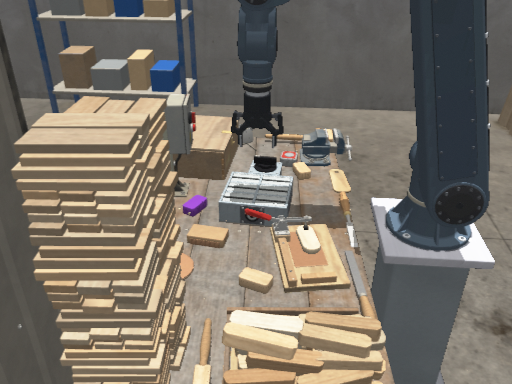

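The scene view shows, in its 800x600 px:
- box at (413,335)
- isolator at (466,395), with the handle pointing roughly away from the robot (on)
- wood blocks at (300,252) and (438,464)
- a darker, larger block, probably the cork, at (405,268)
- purple block at (477,294)
- tape measure at (493,482)

Next I'll enlarge and measure these.

```bash
python3 - <<'E'
from h import *
s=load('sc0');f=s['frame']
c=cv2.resize(f[145:275,170:330],None,fx=5,fy=4.6,interpolation=cv2.INTER_CUBIC)
c=cv2.resize(f[130:280,170:370],(800,600),interpolation=cv2.INTER_CUBIC)
for i in range(0,200,20):
    cv2.putText(c,str(170+i),(i*4,10),0,.35,(255,0,0)); c[:,i*4]=c[:,i*4]//2
for i in range(0,150,20): cv2.putText(c,str(130+i),(0,i*4+4),0,.35,(255,0,0)); c[i*4]=c[i*4]//2
cv2.imwrite('pics/crop1.png',c[:,:,::-1])
def quad(n,seed,tol,z):
    s=load(n);g=cv2.cvtColor(s['frame'],cv2.COLOR_RGB2LAB).astype(int)
    ref=np.median(g[seed[1]-2:seed[1]+3,seed[0]-2:seed[0]+3].reshape(-1,3),0)
    d=np.abs(g-ref); m=((d[...,0]<tol[0])&(d[...,1]<tol[1])&(d[...,2]<tol[1])).astype(np.uint8)
    _,l=cv2.connectedComponents(m,connectivity=4); k=(l==l[seed[1],seed[0]]).astype(np.uint8)
    cs,_=cv2.findContours(k,cv2.RETR_EXTERNAL,cv2.CHAIN_APPROX_NONE)
    P=w(s,max(cs,key=len)[:,0],z)[:,:2]
    rc=cv2.minAreaRect((P*1000).astype(np.float32)); print(n,seed,k.sum(),'c',np.round(rc[0]),'size',np.round(rc[1]),'ang',round(rc[2],1),ref)
for seed,z in [((192,160),.03),((280,295),.03),((259,170),.029),((306,187),.03),((294,155),.016),((226,127),.016)]:
    quad('sc0',seed,(22,9),z)
for seed in [(255,278),(301,170),(207,234),(195,203)]: quad('si0',seed,(22,9),.03)
E
```

```text
sc0 (192, 160) 172 c [502. 314.] size [42. 79.] ang 71.4 [235. 126. 159.]
sc0 (280, 295) 411 c [ 385. -301.] size [43. 79.] ang 20.7 [235. 125. 162.]
sc0 (259, 170) 352 c [656. 131.] size [ 59. 107.] ang 81.3 [210. 133. 165.]
sc0 (306, 187) 196 c [724. -28.] size [77. 41.] ang 65.4 [139. 192.  69.]
sc0 (294, 155) 338 c [808. 120.] size [ 48. 146.] ang 3.5 [248. 125. 146.]
sc0 (226, 127) 144 c [708. 407.] size [53. 79.] ang 5.0 [250. 125. 141.]
si0 (255, 278) 338 c [500. 316.] size [43. 78.] ang 68.8 [231. 128. 153.]
si0 (301, 170) 113 c [ 385. -296.] size [42. 78.] ang 21.6 [233. 128. 154.]
si0 (207, 234) 437 c [655. 136.] size [ 59. 107.] ang 82.0 [208. 133. 157.]
si0 (195, 203) 163 c [724. -23.] size [75. 42.] ang 65.2 [135. 185.  72.]
```

View pics/crop1.png

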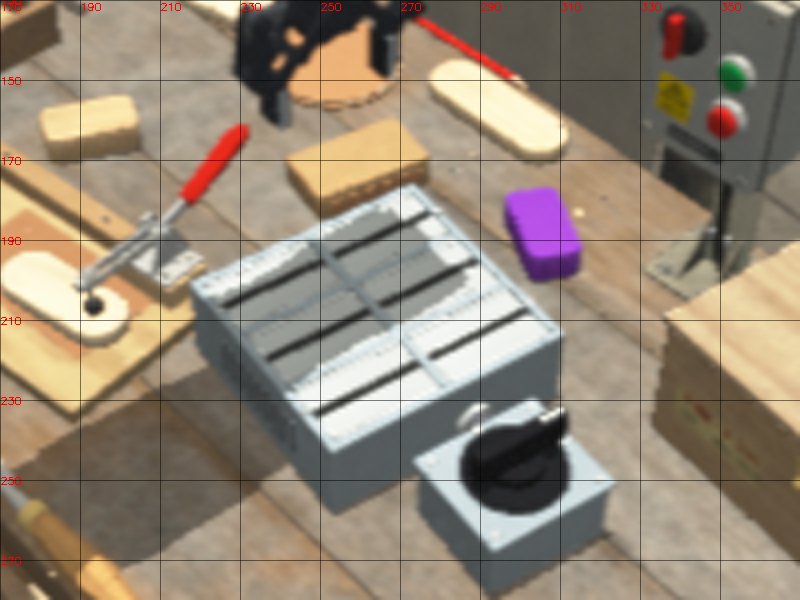

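View pics/wr0.png

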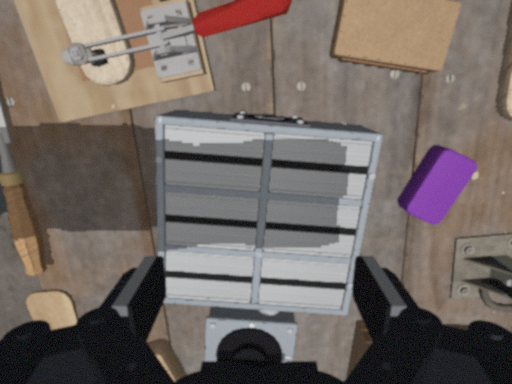

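Scene px (512-wide frame):
- Hardwood blocks are (192,161) and (280,297). Both are pale wood and measure about 43x79 mm.
- (259,172) is darker and 59x107 mm, so it is the cork.
- (306,187) is the purple look-alike, to be left alone.
- The box rim corners show clearly, and the isolator handle points away from the robot, so it is on.

A third block may be hidden. I'll measure the box pose now.

```bash
python3 - <<'E'
from h import *
s=load('sc0');q=load('wr0')
P=w(s,[(218.5,201),(273,176.5),(311,213),(253,243)],.074)[:,:2]; print((P*1000).round(),'ctr',P.mean(0))
print('sides',[np.linalg.norm(P[i]-P[(i+1)%4]).round(3) for i in range(4)])
e=P[1]-P[0];e2=P[2]-P[3];e3=P[0]-P[3];e4=P[1]-P[2]
print('yaws',[np.degrees(np.arctan2(v[1],v[0])).round(1) for v in(e,e2)],[np.degrees(np.arctan2(v[1],v[0])).round(1)-90 for v in(e3,e4)])
Q=w(q,[(159,118),(380,134),(348,314),(163,303)],.074)[:,:2];print((Q*1000).round(),Q.mean(0))
print('iso top', (w(s,[(274,245),(303,231),(323,250),(293,267)],.06)[:,:2]*1000).round())
print('bar', (w(s,[(310,233),(288,254)],.101)[:,:2]*1000).round())
f=q['frame'];cv2.imwrite('pics/wc.png',cv2.resize(f[90:384,130:400],None,fx=2,fy=2,interpolation=cv2.INTER_CUBIC)[:,:,::-1])
E
```

```text
[[ 434.   49.]
 [ 636.   33.]
 [ 622. -161.]
 [ 416. -146.]] ctr [ 0.52683528 -0.05644402]
sides [np.float64(0.202), np.float64(0.194), np.float64(0.207), np.float64(0.196)]
yaws [np.float64(-4.6), np.float64(-4.1)] [np.float64(-5.400000000000006), np.float64(-4.0)]
[[ 436.   53.]
 [ 634.   39.]
 [ 623. -157.]
 [ 422. -143.]] [ 0.52862865 -0.05234145]
iso top [[ 465. -179.]
 [ 565. -191.]
 [ 562. -277.]
 [ 457. -270.]]
bar [[ 549. -233.]
 [ 452. -251.]]
```

The box is at about (0.5275,-0.0545) with yaw about -4.3°. The isolator is near (0.512,-0.229). I'll move the wrist camera over the isolator and turn the gripper to the handle's on direction.

Call:
arm_command(targets=[[[-40,10,0,0,-1],[-80,20,0,0,-1],[-120,30,0,0,-1],[-160,40,0,0,-1],[-200,50,0,0,-1]]], newtons=30)

```text
t: 0.57
eef_pos: [0.575, -0.2018, 0.2311]
tool_rot: [-0.0, 0.707, 0.707, -0.0]
wrist_force: [1.0, -0.2, -0.0]
width: 0.0854
grip_force: 0.0
```

Call:
arm_command(targets=[[[-30,5,0,-0.12,-1],[-30,5,0,-0.24,-1],[-30,5,0,-0.36,-1],[-30,5,0,-0.48,-1],[-30,5,0,-0.6,-1]]])

```text
t: 0.98
eef_pos: [0.5797, -0.2304, 0.2307]
tool_rot: [-0.001, 0.464, 0.886, -0.0]
wrist_force: [0.2, -0.1, 0.5]
width: 0.0853
grip_force: 0.0
```

Call:
arm_command(targets=[[[0,0,0,-0.12,-1],[0,0,0,-0.24,-1],[0,0,0,-0.36,-1],[0,0,0,-0.48,-1],[0,0,0,-0.6,-1]]])

```text
t: 1.4
eef_pos: [0.5798, -0.2299, 0.2309]
tool_rot: [-0.0, 0.181, 0.983, 0.0]
wrist_force: [0.9, 0.6, -0.0]
width: 0.0855
grip_force: 0.0
```

Call:
arm_command(targets=[[[0,0,0,-0.12,-1],[0,0,0,-0.24,-1],[0,0,0,-0.3,-1],[0,0,0,-0.3,-1],[0,0,0,-0.3,-1]]])

```text
t: 1.82
eef_pos: [0.5799, -0.2299, 0.231]
tool_rot: [-0.0, 0.037, 0.999, 0.0]
wrist_force: [0.1, 0.0, -0.9]
width: 0.0857
grip_force: 0.0
```

```bash
python3 - <<'E'
from h import *
f=snap('wrist','wr1')['frame'];snap('scene','sc1');snap('side','si1')
c=cv2.resize(f,(800,600),interpolation=cv2.INTER_CUBIC);a=cv2.resize(load('sc1')['frame'],(800,600))
cv2.imwrite('pics/wr1b.png',c[:,:,::-1]);cv2.imwrite('pics/sc1b.png',a[:,:,::-1])
o=get_obs();print(o['t'],o['eef_pos'],o['q'])
E
```

```text
1.9667 [ 0.5799204  -0.22996332  0.23111994] [-3.77513824e-01  4.12245354e-01  2.41140732e-01  1.40005446e+00
 -1.77878070e-05 -3.04961686e-01]
```

View pics/wr1b.png

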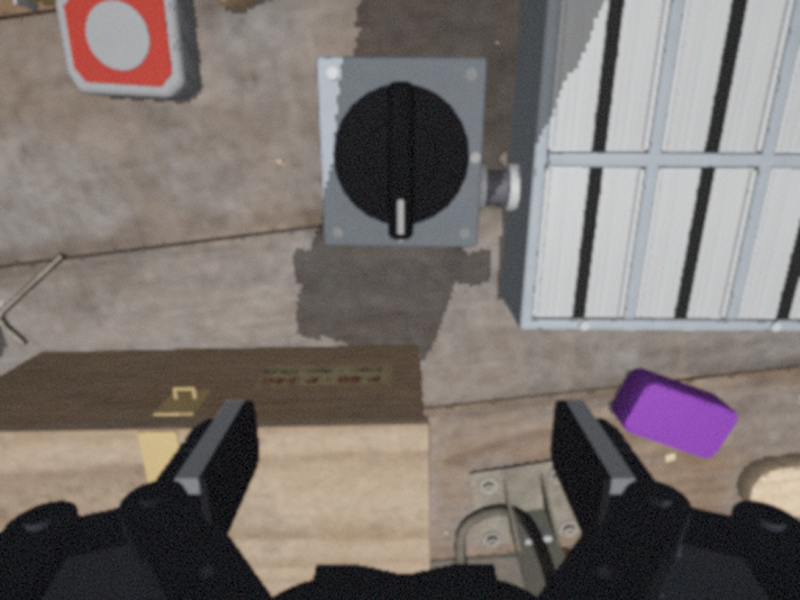

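View pics/sc1b.png

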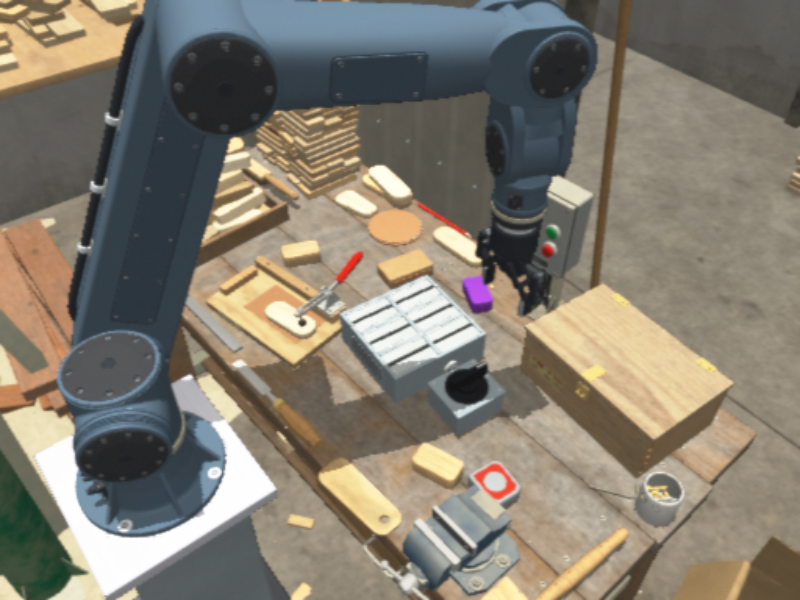

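Only two hardwood blocks are visible, at (300,252) and (438,464). In the wrist view the bar runs straight from (402,85) to (400,237), with the white pointer at its far end, so it is on.

```bash
python3 - <<'E'
from h import *
s=load('wr1')
B=w(s,np.array([(402,85),(400,237)])*.64,.101);print('bar',(B*1000).round(),B.mean(0).round(4))
I=w(s,np.array([(318,58),(486,58),(477,246),(323,246)])*.64,.060);print('iso',(I*1000).round(),I.mean(0).round(4))
C=w(s,np.array([(523,327),(547,154)])*.64,.074);print('box',(C*1000).round())
v=B[1]-B[0];print('bar yaw',np.degrees(np.arctan2(v[1],v[0])))
o=get_obs();from scipy.spatial.transform import Rotation as Ro
print(Ro.from_quat(o['tool_rot'],scalar_first=True).as_matrix().round(3))
E
```

```text
bar [[ 477. -224.  101.]
 [ 552. -230.  101.]] [ 0.515  -0.2269  0.101 ]
iso [[ 457. -269.   60.]
 [ 464. -176.   60.]
 [ 570. -184.   60.]
 [ 563. -279.   60.]] [ 0.5132 -0.2271  0.06  ]
box [[ 620. -158.   74.]
 [ 517. -145.   74.]]
bar yaw -5.030448421881873
[[-0.997  0.072 -0.   ]
 [ 0.072  0.997  0.   ]
 [ 0.     0.    -1.   ]]
```

Call:
arm_command(targets=[[[33,-1,0,0,0],[66,-2,0,0,0],[66,-2,30,0,0],[66,-2,60,0,0],[66,-2,90,0,0]]], newtons=30)

```text
t: 2.38
eef_pos: [0.5139, -0.2276, 0.1412]
tool_rot: [0.001, 0.036, 0.999, -0.0]
wrist_force: [0.8, -0.0, -0.2]
width: 0.0427
grip_force: 0.0
```

Call:
arm_command(targets=[[[0,0,25,0,0],[0,0,45,0,0],[0,0,60,0,0],[0,0,64,0,0],[0,0,64,0,0]]])

```text
t: 2.8
eef_pos: [0.5133, -0.227, 0.0763]
tool_rot: [-0.001, 0.036, 0.999, 0.0]
wrist_force: [0.4, -0.5, 0.6]
width: 0.0426
grip_force: 0.0
```

Call:
arm_command(targets=[[[0,0,0,0,1],[0,0,0,0,1],[0,0,0,0,1],[0,0,0,0,1],[0,0,0,0,1]]])

```text
t: 3.22
eef_pos: [0.5148, -0.2274, 0.0786]
tool_rot: [0.001, 0.035, 0.999, -0.0]
wrist_force: [0.4, 2.4, 7.5]
width: 0.0135
grip_force: 31.9
```

Call:
arm_command(targets=[[[0,0,-3,-0.1,1],[0,0,-3,-0.2,1],[0,0,-3,-0.32,1],[0,0,-3,-0.44,1],[0,0,-3,-0.56,1]]])

```text
t: 3.63
eef_pos: [0.5141, -0.2262, 0.0791]
tool_rot: [0.0, -0.245, 0.969, 0.001]
wrist_force: [5.5, 5.4, -13.4]
width: 0.0134
grip_force: 33.3
```

Call:
arm_command(targets=[[[0,0,0,-0.12,1],[0,0,0,-0.24,1],[0,0,0,-0.36,1],[0,0,0,-0.48,1],[0,0,0,-0.6,1]]])

```text
t: 4.05
eef_pos: [0.5132, -0.2253, 0.0791]
tool_rot: [0.0, -0.521, 0.853, 0.002]
wrist_force: [1.0, 8.4, -10.4]
width: 0.0131
grip_force: 33.9
```

Call:
arm_command(targets=[[[0,0,0,-0.12,1],[0,0,0,-0.24,1],[0,0,0,-0.36,1],[0,0,0,-0.41,1],[0,0,0,-0.41,1]]])

```text
t: 4.47
eef_pos: [0.5124, -0.2251, 0.0791]
tool_rot: [0.0, -0.683, 0.731, 0.003]
wrist_force: [-0.4, 9.0, -8.3]
width: 0.0134
grip_force: 35.0
```

Call:
arm_command(targets=[[[0,0,0,0,0],[0,0,0,0,0],[0,0,0,0,0],[0,0,-40,0,0],[0,0,-80,0,0]]])

```text
t: 4.88
eef_pos: [0.5126, -0.227, 0.1598]
tool_rot: [-0.001, -0.681, 0.732, 0.002]
wrist_force: [1.5, -0.7, 0.8]
width: 0.0428
grip_force: 0.0
```

Call:
arm_command(targets=[[[0,0,-30,0,0],[-30,0,-50,0,0],[-60,0,-50,0,0],[-90,0,-50,0,0],[-90,0,-50,0,0]]])

```text
t: 5.3
eef_pos: [0.5209, -0.1342, 0.2116]
tool_rot: [0.001, -0.682, 0.731, -0.0]
wrist_force: [0.7, -0.2, -0.5]
width: 0.0424
grip_force: 0.0
```

```bash
python3 - <<'E'
from h import *
f=snap('wrist','wr2')['frame'];snap('scene','sc2')
c=cv2.resize(f,(800,600),interpolation=cv2.INTER_CUBIC)
cv2.imwrite('pics/wr2b.png',c[:,:,::-1])
o=get_obs();print(o['t'],o['eef_pos'],o['q'],o['tool_rot'])
E
```

```text
5.4 [ 0.52078535 -0.13698826  0.21097425] [-2.56936767e-01  2.67608316e-01 -2.55315658e-02  1.27626349e+00
 -4.88429417e-04 -1.75793590e+00] [ 1.65464574e-04 -6.82003891e-01  7.31348171e-01 -7.19265336e-04]
```

View pics/wr2b.png

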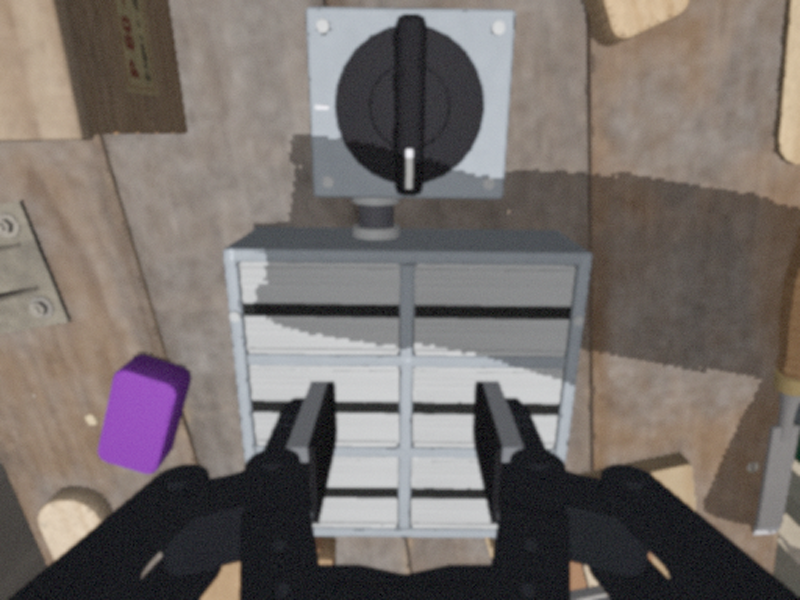

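The handle is now off: the bar runs along y and the white pointer at (408,170) faces the box. Next I'll refine the box pose and get the pocket shifts.

```bash
python3 - <<'E'
from h import *
from scipy.spatial.transform import Rotation as Ro
s=load('wr2')
p=np.array([(228,251),(591,255),(405,357),(404,252),(570,358),(245,358)])*.64
P=w(s,p,.074);print((P*1000).round(1).tolist())
v=P[0]-P[1];print('yaw',np.degrees(np.arctan2(v[1],v[0])),np.linalg.norm(v))
v=P[2]-P[3];print('yaw2',np.degrees(np.arctan2(v[1],v[0]))-90)
m=(P[0]+P[1])/2; 
for yaw in(-4.3,):
    a=np.radians(yaw);ex=np.array([np.cos(a),np.sin(a)]);ey=np.array([-ex[1],ex[0]])
    c=m[:2]+.1*ey;print('ctr',c)
    c=np.array([.5275,-.0540]); o=get_obs();T=Ro.from_quat(o['tool_rot'],scalar_first=True).as_matrix()
    for k,(i,j) in enumerate([(-1,1),(-1,0),(-1,-1),(1,1),(1,0),(1,-1)]):
        q=c+.05*i*ex+.064*j*ey; d=np.r_[q-o['eef_pos'][:2],0]; print('pocket',k+1,q.round(4),'tool shift mm',(T.T@d*1000).round(1))
print(px(s,[.5275,-.054,.074])/.64)
E
```

```text
[[618.0, -159.0, 74.0], [416.7, -143.0, 74.0], [524.2, -88.1, 74.0], [520.4, -151.8, 74.0], [426.3, -80.8, 74.0], [619.4, -93.9, 74.0]]
yaw -4.534573744684927 0.20196085179874174
yaw2 -3.392000329159771
ctr [ 0.52487471 -0.05128985]
pocket 1 [0.4824 0.0136] tool shift mm [-147.5   48.8   -0.2]
pocket 2 [ 0.4776 -0.0503] tool shift mm [-83.5  49.1  -0.1]
pocket 3 [ 0.4728 -0.1141] tool shift mm [-19.5  49.4  -0.1]
pocket 4 [0.5822 0.0061] tool shift mm [-147.   -51.2   -0. ]
pocket 5 [ 0.5774 -0.0577] tool shift mm [-83.  -50.9   0. ]
pocket 6 [ 0.5726 -0.1216] tool shift mm [-19.  -50.6   0.1]
[403.44685697 407.79158452]
```

Call:
arm_command(targets=[[[-10,25,20,0,1],[-19,50,50,0,1],[-19,50,85,0,1],[-19,50,116,0,1],[-19,50,116,0,1]]])

```text
t: 5.82
eef_pos: [0.4684, -0.1152, 0.0899]
tool_rot: [-0.002, -0.681, 0.732, 0.003]
wrist_force: [-1.0, 0.3, -1.4]
width: 0.0001
grip_force: 0.0
```

Call:
arm_command(targets=[[[0,0,20,0,1],[0,0,38,0,1],[0,0,50,0,1],[0,0,56,0,1],[0,0,59,0,1]]])

```text
t: 6.23
eef_pos: [0.4724, -0.1158, 0.0356]
tool_rot: [-0.0, -0.681, 0.732, -0.0]
wrist_force: [0.4, -0.5, -0.0]
width: -0.0001
grip_force: 0.1
```

Call:
arm_command(targets=[[[0,0,-30,0,1],[0,0,-59,0,1],[-30,0,-59,0,1],[-64,0,-59,0,1],[-64,0,-59,0,1]]])

```text
t: 6.65
eef_pos: [0.4779, -0.0481, 0.0963]
tool_rot: [0.002, -0.682, 0.731, -0.001]
wrist_force: [0.3, 0.2, 0.2]
width: -0.0001
grip_force: 0.0
```

Call:
arm_command(targets=[[[0,0,20,0,1],[0,0,38,0,1],[0,0,50,0,1],[0,0,56,0,1],[0,0,59,0,1]]])

```text
t: 7.07
eef_pos: [0.4769, -0.0514, 0.0396]
tool_rot: [0.001, -0.681, 0.732, -0.001]
wrist_force: [-29.3, 4.0, 100.2]
width: 0.0001
grip_force: 50.4
```

Call:
arm_command(targets=[[[0,0,-30,0,1],[0,0,-59,0,1],[-30,0,-59,0,1],[-64,0,-59,0,1],[-64,0,-59,0,1]]])

```text
t: 7.48
eef_pos: [0.4826, 0.0159, 0.0963]
tool_rot: [0.002, -0.682, 0.731, -0.001]
wrist_force: [-0.4, -0.7, 0.2]
width: 0.0002
grip_force: 0.0
```

Call:
arm_command(targets=[[[0,0,20,0,1],[0,0,38,0,1],[0,0,50,0,1],[0,0,56,0,1],[0,0,59,0,1]]])

```text
t: 7.9
eef_pos: [0.4812, 0.0123, 0.0353]
tool_rot: [-0.0, -0.681, 0.732, 0.0]
wrist_force: [-0.4, 0.3, -0.1]
width: -0.0005
grip_force: 0.1
```

Call:
arm_command(targets=[[[0,0,-30,0,1],[0,0,-59,0,1],[0,-35,-59,0,1],[0,-70,-59,0,1],[0,-100,-59,0,1]]])

```text
t: 8.32
eef_pos: [0.5837, 0.0049, 0.0967]
tool_rot: [0.002, -0.681, 0.732, -0.001]
wrist_force: [0.3, -0.0, 0.2]
width: 0.0001
grip_force: 0.0
```

Call:
arm_command(targets=[[[0,0,10,0,1],[0,0,38,0,1],[0,0,50,0,1],[0,0,56,0,1],[0,0,59,0,1]]])

```text
t: 8.73
eef_pos: [0.5805, 0.0051, 0.0397]
tool_rot: [0.0, -0.681, 0.732, -0.001]
wrist_force: [-25.5, -0.3, 76.5]
width: -0.0
grip_force: 38.4
```

Call:
arm_command(targets=[[[0,0,-30,0,1],[0,0,-59,0,1],[30,0,-59,0,1],[64,0,-59,0,1],[64,0,-59,0,1]]])

```text
t: 9.15
eef_pos: [0.5766, -0.0627, 0.0962]
tool_rot: [0.0, -0.68, 0.733, -0.002]
wrist_force: [0.2, 0.2, -0.5]
width: -0.0
grip_force: 0.0
```

Call:
arm_command(targets=[[[0,0,20,0,1],[0,0,38,0,1],[0,0,50,0,1],[0,0,56,0,1],[0,0,59,0,1]]])

```text
t: 9.57
eef_pos: [0.5759, -0.0584, 0.0351]
tool_rot: [-0.0, -0.681, 0.732, 0.0]
wrist_force: [-0.0, -0.1, -0.6]
width: 0.0
grip_force: 0.1
```

Call:
arm_command(targets=[[[0,0,-30,0,1],[0,0,-59,0,1],[30,0,-59,0,1],[64,0,-59,0,1],[64,0,-59,0,1]]])

```text
t: 9.98
eef_pos: [0.5724, -0.1264, 0.0962]
tool_rot: [0.0, -0.68, 0.733, -0.002]
wrist_force: [1.1, -0.3, -0.7]
width: -0.0002
grip_force: 0.0
```

Call:
arm_command(targets=[[[0,0,20,0,1],[0,0,38,0,1],[0,0,50,0,1],[0,0,56,0,1],[0,0,59,0,1]]])

```text
t: 10.4
eef_pos: [0.5715, -0.1221, 0.0351]
tool_rot: [-0.0, -0.681, 0.732, 0.0]
wrist_force: [-0.3, -0.1, 0.1]
width: -0.0003
grip_force: 0.1
```

Pockets 2 and 4 are full, and 1, 3, 5 and 6 are empty. I'll lift and go to look at the block near (0.385,-0.30), and for a possible third block.

Call:
arm_command(targets=[[[0,0,-40,0,1],[0,0,-80,0,0],[0,0,-120,0,-1],[10,6,-160,0,-1],[34,22,-190,0,-1]]])

```text
t: 10.82
eef_pos: [0.5493, -0.1532, 0.2299]
tool_rot: [0.002, -0.682, 0.731, -0.002]
wrist_force: [0.7, 0.5, 0.0]
width: 0.0483
grip_force: 0.0
```

Call:
arm_command(targets=[[[34,22,0,0,-1],[67,43,0,0,-1],[100,65,0,0,-1],[133,86,0,0,-1],[166,108,-30,0,-1]]])

```text
t: 11.23
eef_pos: [0.4286, -0.3077, 0.2484]
tool_rot: [-0.001, -0.681, 0.732, 0.002]
wrist_force: [0.8, -1.0, -0.0]
width: 0.0858
grip_force: 0.0
```

Call:
arm_command(targets=[[[34,22,0,0.12,-1],[34,22,0,0.24,-1],[34,22,0,0.36,-1],[34,22,0,0.48,-1],[34,22,0,0.6,-1]]])

```text
t: 11.65
eef_pos: [0.4071, -0.34, 0.2518]
tool_rot: [0.0, -0.432, 0.902, -0.001]
wrist_force: [0.7, -0.1, 0.3]
width: 0.0852
grip_force: 0.0
```

Call:
arm_command(targets=[[[0,0,0,0.12,-1],[0,0,0,0.24,-1],[0,0,0,0.36,-1],[0,0,0,0.48,-1],[0,0,0,0.6,-1]]])

```text
t: 12.07
eef_pos: [0.4075, -0.3396, 0.2517]
tool_rot: [0.001, -0.146, 0.989, -0.001]
wrist_force: [-0.5, 0.3, -0.0]
width: 0.0856
grip_force: 0.0
```

Call:
arm_command(targets=[[[0,0,0,0.12,-1],[0,0,0,0.24,-1],[0,0,0,0.36,-1],[0,0,0,0.48,-1],[0,0,0,0.6,-1]]])

```text
t: 12.48
eef_pos: [0.4075, -0.3396, 0.2517]
tool_rot: [0.001, 0.153, 0.988, -0.0]
wrist_force: [-0.4, -0.4, 0.8]
width: 0.0855
grip_force: 0.0
```

Call:
arm_command(targets=[[[0,0,0,0.12,-1],[0,0,0,0.24,-1],[0,0,0,0.36,-1],[0,0,0,0.48,-1],[0,0,0,0.6,-1]]])

```text
t: 12.9
eef_pos: [0.4075, -0.3396, 0.2517]
tool_rot: [0.001, 0.438, 0.899, -0.0]
wrist_force: [0.2, 0.2, 0.1]
width: 0.0854
grip_force: 0.0
```

Call:
arm_command(targets=[[[0,0,0,0.12,-1],[0,0,0,0.24,-1],[0,0,0,0.3,-1],[0,0,0,0.3,-1],[0,0,0,0.3,-1]]])

```text
t: 13.32
eef_pos: [0.4074, -0.3396, 0.2514]
tool_rot: [0.001, 0.564, 0.826, -0.0]
wrist_force: [0.8, -0.3, -0.8]
width: 0.0854
grip_force: 0.0
```

```bash
python3 - <<'E'
from h import *
f=snap('wrist','wr3')['frame'];snap('scene','sc3');snap('side','si3')
c=cv2.resize(f,(800,600),interpolation=cv2.INTER_CUBIC);cv2.imwrite('pics/wr3b.png',c[:,:,::-1])
o=get_obs();print(o['t'],o['eef_pos'],o['q'],o['tool_rot'])
E
```

```text
13.4667 [ 0.40731799 -0.33961819  0.25082029] [-6.94958448e-01  2.41473546e-01  4.08088368e-02  1.36964817e+00
 -8.64851070e-05  5.03966382e-01] [ 2.36498610e-04  5.64198695e-01  8.25639008e-01 -6.60940633e-05]
```

View pics/wr3b.png

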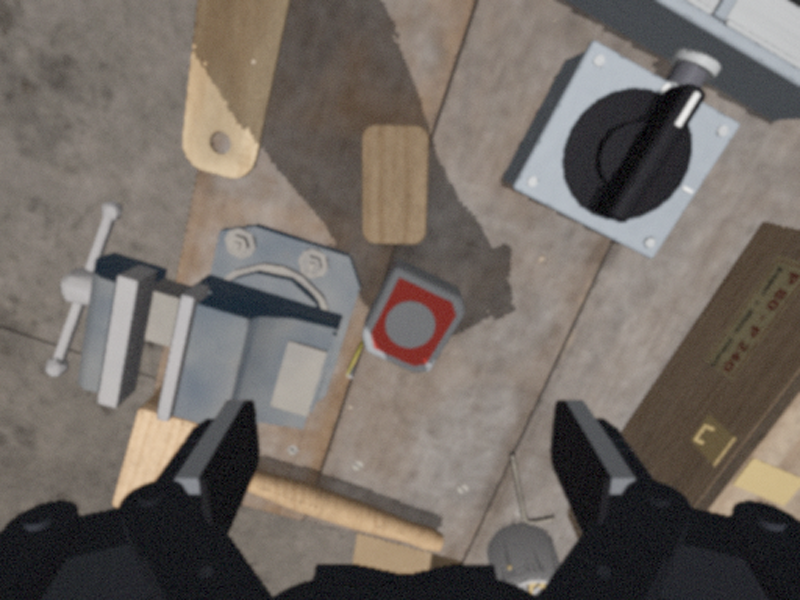

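Block B sits at (395,184), upright in the picture, with the tape measure below it and the vise to its left. There is no third block here; the mallet at (150,450) is not one. Next I'll measure B.

```bash
cat >> h.py <<'E'
from scipy.spatial.transform import Rotation as Ro
def rot(): return Ro.from_quat(get_obs()['tool_rot'],scalar_first=True).as_matrix()
def quad(n,corners800,z=.03):
    s=load(n);P=w(s,np.array(corners800)*.64,z)[:,:2];c=P.mean(0)
    rc=cv2.minAreaRect((P*1000).astype(np.float32));(a,b),g=rc[1],rc[2]
    wa=g if a<b else g+90   # world angle of width direction, deg
    T=rot();o=get_obs();ty=np.degrees(np.arctan2(T[1,1],T[0,1]))
    d=(ty-wa+90)%180-90
    print('c',c.round(4),'size',np.round(rc[1],1),'width ang',round(wa,1),'tool y ang',round(ty,1),'yaw needed rad',np.radians(d).round(3),'shift mm',(T.T@np.r_[c-o['eef_pos'][:2],0]*1000).round(1),'z',o['eef_pos'][2].round(4))
E
python3 - <<'E'
from h import *
quad('wr3',[(362,125),(428,125),(427,244),(363,243)])
s=load('wr3');g=cv2.cvtColor(s['frame'],cv2.COLOR_RGB2HSV);print(g[110,250],g[60,250])
E
```

```text
c [ 0.3856 -0.3003] size [46.1 80.9] width ang 20.5 tool y ang 21.3 yaw needed rad 0.014 shift mm [44.6 -5.9 -0. ] z 0.2508
[ 16  76 150] [13 58 93]
```

Call:
arm_command(targets=[[[22,-3,0,0,-0.6],[45,-6,0,0,-0.6],[45,-6,40,0.01,-0.6],[45,-6,80,0.01,-0.6],[45,-6,120,0.01,-0.6]]])

```text
t: 13.88
eef_pos: [0.3857, -0.2999, 0.1301]
tool_rot: [0.002, 0.568, 0.823, -0.0]
wrist_force: [0.8, -0.5, -0.8]
width: 0.0684
grip_force: 0.0
```

Call:
arm_command(targets=[[[0,0,40,0,-0.6],[0,0,75,0,-0.6],[0,0,100,0,-0.6],[0,0,116,0,-0.6],[0,0,116,0,-0.6]]])

```text
t: 14.3
eef_pos: [0.3835, -0.2984, 0.0115]
tool_rot: [-0.003, 0.569, 0.823, 0.0]
wrist_force: [0.4, 0.2, -0.2]
width: 0.0682
grip_force: 0.0
```

Call:
arm_command(targets=[[[0,0,0,0,1],[0,0,0,0,1],[0,0,0,0,1],[0,0,0,0,1],[0,0,0,0,1]]], newtons=30)

```text
t: 14.72
eef_pos: [0.3861, -0.3005, 0.0157]
tool_rot: [0.001, 0.569, 0.822, -0.0]
wrist_force: [-0.7, 0.7, 5.1]
width: 0.045
grip_force: 32.1
```

Call:
arm_command(targets=[[[0,0,-40,0,1],[0,0,-80,0,1],[0,0,-120,0,1],[0,0,-150,0,1],[0,0,-150,0,1]]])

```text
t: 15.13
eef_pos: [0.3878, -0.3018, 0.171]
tool_rot: [0.005, 0.569, 0.822, -0.0]
wrist_force: [0.7, 0.0, -0.4]
width: 0.045
grip_force: 31.6
```

```bash
python3 - <<'E'
from h import *
f=snap('wrist','wr4')['frame'];cv2.imwrite('pics/wr4b.png',f[150:384,100:420][:,:,::-1])
snap('side','si4')
o=get_obs();T=rot();print(o['t'],o['eef_pos'],o['q'],np.degrees(np.arctan2(T[1,1],T[0,1])),o['width'])
E
```

```text
15.2333 [ 0.3860889  -0.30039     0.16609347] [-6.61165501e-01  2.06689631e-01 -2.26513567e-01  1.13396514e+00
 -5.87041463e-05  5.49520459e-01] 20.632963208690857 0.04529513730950917
```

View pics/wr4b.png

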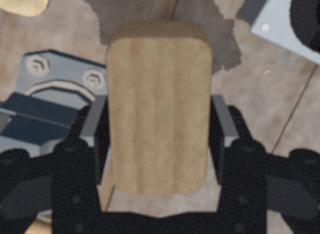

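The block is held level. I'll check the pocket centres from the flap slits in wr2.

```bash
python3 - <<'E'
from h import *
s=load('wr2');g=cv2.cvtColor(s['frame'],cv2.COLOR_RGB2GRAY).astype(float)
def slit(col,r0,r1):
    c=g[r0:r1,col-3:col+4].mean(1); wgt=np.clip(c.max()*.6-c,0,None); return (np.arange(r0,r1)*wgt).sum()/wgt.sum()
a=np.radians(-4.3);R=np.array([[np.cos(a),np.sin(a)],[-np.sin(a),np.cos(a)]])
for n,col,r0,r1 in [('3',290,190,210),('3',340,190,210),('6',190,190,210),('6',240,190,210),('2',350,252,270),('5',175,252,270)]:
    P=w(s,(col,slit(col,r0,r1)),.071)[0,:2]; print(n,P.round(4),'box frame rel (.5275,-.054):',(R@(P-[.5275,-.054])).round(4))
# middle wall across columns
for row in (180,215,240,262): 
    print(row,g[row,248:272].astype(int))
    for c in(257,): pass
T=rot();o=get_obs()
for yaw in(1,): 
    print('tool',T.round(3).tolist()); print('shift to p3',T.T@np.r_[np.array([.4728,-.1140])-o['eef_pos'][:2],0]*1000)
E
```

```text
3 [ 0.4943 -0.1141] box frame rel (.5275,-.054): [-0.0286 -0.0624]
3 [ 0.4488 -0.1104] box frame rel (.5275,-.054): [-0.0742 -0.0621]
6 [ 0.5852 -0.1213] box frame rel (.5275,-.054): [ 0.0626 -0.0628]
6 [ 0.5398 -0.1177] box frame rel (.5275,-.054): [ 0.017  -0.0626]
2 [ 0.4385 -0.0455] box frame rel (.5275,-.054): [-0.0894  0.0018]
5 [ 0.6083 -0.059 ] box frame rel (.5275,-.054): [0.081  0.0011]
180 [138 139 136 138 137 140 136 131 123 115 117 123 119 119 120 116 118 126
 135 136 137 135 140 139]
215 [138 140 138 139 143 137 131 116 109 118 118 121 121 125 121 111 105 119
 134 134 134 137 134 138]
240 [207 206 207 207 208 209 201 172 154 173 186 187 187 187 181 179 184 195
 202 202 203 202 203 203]
262 [ 52  46  51  49  52  51  72 109 146 175 185 185 185 187 173 136  87  51
  47  53  47  46  47  47]
tool [[-0.352, 0.936, 0.003], [0.936, 0.352, -0.002], [-0.003, 0.002, -1.0]]
shift to p3 [143.87925439 146.82906367  -0.17868974]
```

Call:
arm_command(targets=[[[25,25,0,0,1],[50,50,0,0,1],[75,75,0,0,1],[100,100,0,0,1],[120,120,0,0,1]]])

```text
t: 15.65
eef_pos: [0.4551, -0.143, 0.1631]
tool_rot: [-0.001, 0.569, 0.822, -0.0]
wrist_force: [0.1, 0.2, -0.9]
width: 0.0451
grip_force: 31.5
```

Call:
arm_command(targets=[[[15,15,0,-0.1,1],[26,27,0,-0.22,1],[26,27,0,-0.34,1],[26,27,0,-0.46,1],[26,27,0,-0.58,1]]])

```text
t: 16.07
eef_pos: [0.4707, -0.1107, 0.1629]
tool_rot: [-0.001, 0.307, 0.952, -0.0]
wrist_force: [-0.4, 0.6, -0.1]
width: 0.0451
grip_force: 31.5
```

Call:
arm_command(targets=[[[0,0,0,-0.12,1],[0,0,0,-0.24,1],[0,0,0,-0.36,1],[0,0,0,-0.48,1],[0,0,0,-0.553,1]]])

```text
t: 16.48
eef_pos: [0.4705, -0.1112, 0.1629]
tool_rot: [-0.001, 0.036, 0.999, 0.0]
wrist_force: [0.3, -0.1, -0.4]
width: 0.045
grip_force: 31.5
```

Call:
arm_command(targets=[[[0,0,0,0,1],[0,0,15,0,1],[0,0,30,0,1],[0,0,40,0,1],[0,0,40,0,1]]])

```text
t: 16.9
eef_pos: [0.4696, -0.111, 0.1218]
tool_rot: [-0.002, 0.04, 0.999, 0.0]
wrist_force: [-0.8, -0.1, -0.9]
width: 0.0453
grip_force: 31.5
```

```bash
python3 - <<'E'
from h import *
f=snap('wrist','wr5')['frame'];cv2.imwrite('pics/wr5b.png',cv2.resize(f[40:384],None,fx=1.4,fy=1.4)[:,:,::-1])
o=get_obs();T=rot();print(o['t'],o['eef_pos'],o['q'][5],np.degrees(np.arctan2(T[1,1],T[0,1])),o['width'])
print('shift',T.T@np.r_[np.array([.4720,-.1124])-o['eef_pos'][:2],0]*1000)
E
```

```text
16.95 [ 0.47017758 -0.11109849  0.12294777] -0.15207348570479134 85.41905429097542 0.04476335433969571
shift [-1.9205304  -1.15180273 -0.00739305]
```

View pics/wr5b.png

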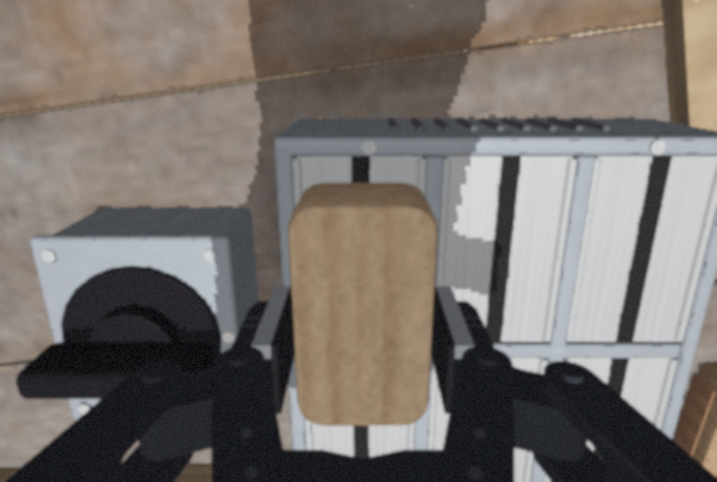

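The block is centred over pocket 3's slit, at (360,170). I'll lower it and release.

Call:
arm_command(targets=[[[-2,-1,15,0,1],[-2,-1,28,0,1],[-2,-1,38,0,1],[-2,-1,45,0,1],[-2,-1,47,0,1]]])

```text
t: 17.37
eef_pos: [0.4731, -0.1125, 0.0768]
tool_rot: [-0.001, 0.039, 0.999, 0.0]
wrist_force: [-0.6, 0.1, 0.1]
width: 0.0451
grip_force: 31.6
```

Call:
arm_command(targets=[[[0,0,0,0,1],[0,0,0,0,-0.6],[0,0,0,0,-0.6],[0,0,0,0,-0.6],[0,0,0,0,-0.6]]])

```text
t: 17.78
eef_pos: [0.4737, -0.1126, 0.0779]
tool_rot: [0.0, 0.039, 0.999, -0.0]
wrist_force: [0.5, 0.2, 0.5]
width: 0.0681
grip_force: 0.0
```

Call:
arm_command(targets=[[[0,0,-30,0,-0.6],[0,0,-70,0,-0.6],[0,0,-110,0,-0.6],[0,0,-140,0,-0.6],[0,0,-140,0,-0.6]]])

```text
t: 18.2
eef_pos: [0.4761, -0.1132, 0.2237]
tool_rot: [0.005, 0.039, 0.999, -0.001]
wrist_force: [1.4, 0.0, -1.0]
width: 0.0682
grip_force: 0.0
```

```bash
python3 - <<'E'
from h import *
f=snap('scene','sc6')['frame'];cv2.imwrite('pics/sc6c.png',cv2.resize(f[60:320,100:400],(690,598),interpolation=cv2.INTER_CUBIC)[:,:,::-1])
snap('side','si6');o=get_obs();print(o['t'],o['eef_pos'],o['wrist_force'],o['q'])
E
```

```text
18.3 [ 0.4741697  -0.11274656  0.2187448 ] [ 0.06899279  0.64265946 -0.71045655] [-2.33442424e-01  1.76344653e-01 -1.26451061e-01  1.26499008e+00
  9.80237079e-07 -1.55575807e-01]
```

View pics/sc6c.png

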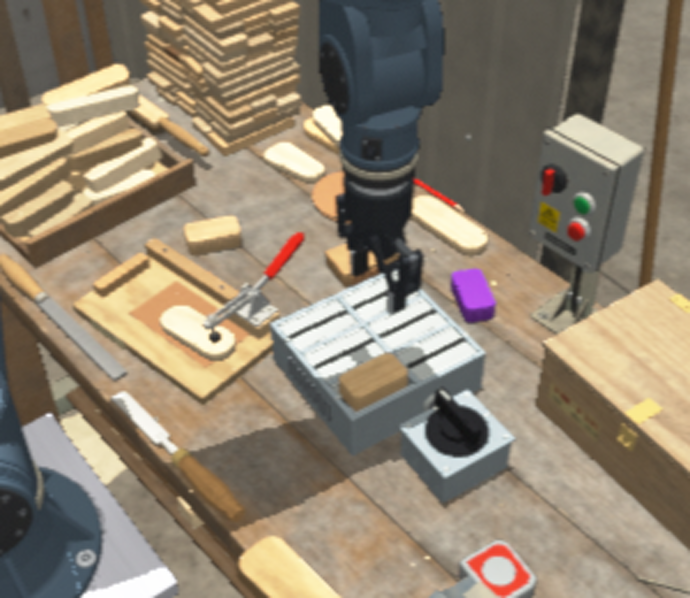

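The block has not dropped: it still shows at (373,380) over pocket 3. I'll measure its height and offset from two views by numbers.

```bash
python3 - <<'E'
from h import *
snap('wrist','wr6')
def mask(n,lo=(8,70,90),hi=(25,255,255)):
    s=load(n);g=cv2.cvtColor(s['frame'],cv2.COLOR_RGB2HSV);m=cv2.inRange(g,lo,hi)
    poly=np.array([px(s,[.5268+a*.104-.008*np.sign(b)*0+0.0785*b*.1,-.0525+b*.1-.0785*a*.104,.085]) for a,b in[(-1,-1),(1,-1),(1,1),(-1,1)]]).astype(np.int32)
    k=np.zeros_like(m);cv2.fillPoly(k,[poly],255);k=cv2.dilate(k,np.ones((9,9)));m&=k
    n_,l,st,_=cv2.connectedComponentsWithStats(m);i=1+st[1:,4].argmax();return s,(l==i).astype(np.uint8),st[i]
for n in('sc6','si6','wr6'):
    s,k,st=mask(n);print(n,st)
    cs,_=cv2.findContours(k,cv2.RETR_EXTERNAL,cv2.CHAIN_APPROX_NONE);c=max(cs,key=len)[:,0]
    V=s['frame'][...,0]*k
    for z in(.05,.07,.09):
        rc=cv2.minAreaRect((w(s,c,z)[:,:2]*1000).astype(np.float32));print(z,np.round(rc[0]),np.round(rc[1]),round(rc[2]))
s=load('si6');print(px(s,[.472,-.112,.074]))
a=load('sc6')['frame'][205:250,235:300];b=load('si6')['frame'][165:225,210:310];c=load('wr6')['frame']
z=np.zeros((600,800,3),np.uint8)
z[:249,:360]=cv2.resize(a,(360,249),interpolation=2);z[:264,360:800]=cv2.resize(b,(440,264),interpolation=2);z[264:600,:448]=cv2.resize(c,(448,336))
cv2.imwrite('pics/m6.png',z[:,:,::-1])
E
```

```text
sc6 [248 214  29  24 456]
0.05 [490. -91.] [61. 95.] 85
0.07 [ 478. -105.] [60. 94.] 85
0.09 [ 467. -119.] [58. 92.] 85
si6 [263 172  25  13 280]
0.05 [ 475. -167.] [80. 85.] 86
0.07 [ 474. -131.] [78. 83.] 86
0.09 [473. -94.] [75. 81.] 86
wr6 [ 232  131   54   93 4658]
0.05 [ 482. -114.] [51. 94.] 85
0.07 [ 477. -113.] [48. 88.] 85
0.09 [ 471. -113.] [45. 82.] 85
[275.21084454 179.45355142]
```

View pics/m6.png

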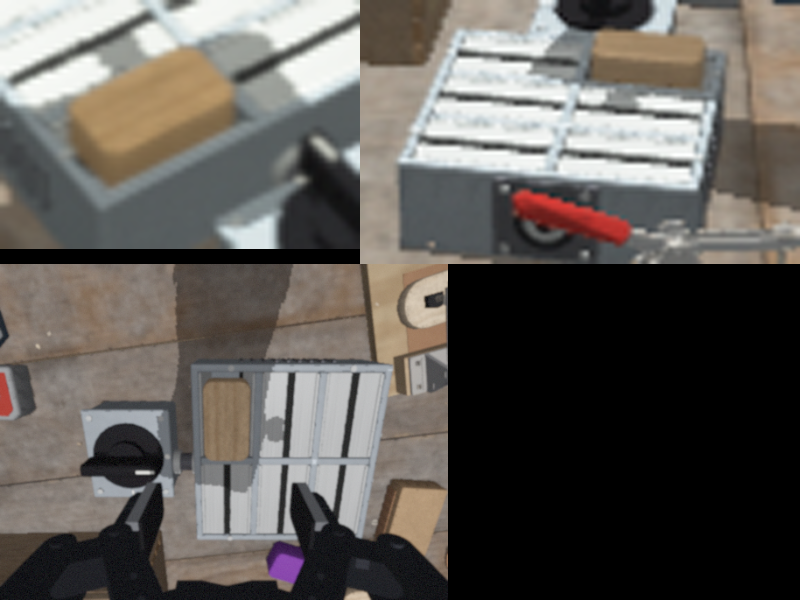

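The block sits on the partly opened flaps: its top is at about z 0.09 and it is well centred at (0.471,-0.113). I'll push it down at its centre with closed fingers, slowly and watching the force.

Call:
arm_command(targets=[[[2,0,20,0,1],[2,0,50,0,1],[2,0,80,0,1],[2,0,110,0,1],[2,0,115,0,1]]])

```text
t: 18.77
eef_pos: [0.4675, -0.1115, 0.097]
tool_rot: [-0.005, 0.039, 0.999, 0.001]
wrist_force: [-0.9, -0.4, -1.2]
width: 0.0075
grip_force: 0.0
```

Call:
arm_command(targets=[[[0,0,5,0,1],[0,0,10,0,1],[0,0,14,0,1],[0,0,18,0,1],[0,0,20,0,1]]])

```text
t: 19.18
eef_pos: [0.4719, -0.1125, 0.0828]
tool_rot: [0.001, 0.039, 0.999, -0.0]
wrist_force: [0.6, 1.1, 0.4]
width: 0.0003
grip_force: 0.0
```

Call:
arm_command(targets=[[[0,0,2,0,1],[0,0,4,0,1],[0,0,6,0,1],[0,0,8,0,1],[0,0,10,0,1]]])

```text
t: 19.6
eef_pos: [0.4715, -0.1125, 0.0723]
tool_rot: [0.0, 0.039, 0.999, -0.0]
wrist_force: [-0.1, 0.9, 0.1]
width: -0.0001
grip_force: 0.0
```

```bash
python3 - <<'E'
from h import *
o=get_obs();print(o['eef_pos'],o['wrist_force'],o['wrist_torque'])
E
```

```text
[ 0.47149059 -0.11245067  0.07234823] [-0.10810612  0.89391948  0.09463924] [0.0205954  0.04314525 0.02663433]
```

Call:
arm_command(targets=[[[0,0,3,0,1],[0,0,6,0,1],[0,0,9,0,1],[0,0,12,0,1],[0,0,14,0,1]]])

```text
t: 20.02
eef_pos: [0.4712, -0.1124, 0.058]
tool_rot: [-0.0, 0.039, 0.999, 0.0]
wrist_force: [-0.5, 0.2, 0.8]
width: 0.0002
grip_force: 0.1
```

Call:
arm_command(targets=[[[0,0,3,0,1],[0,0,6,0,1],[0,0,9,0,1],[0,0,12,0,1],[0,0,15,0,1]]])

```text
t: 20.43
eef_pos: [0.4714, -0.1124, 0.0431]
tool_rot: [-0.0, 0.039, 0.999, -0.0]
wrist_force: [-0.4, -0.7, 1.4]
width: -0.0003
grip_force: 0.1
```

Call:
arm_command(targets=[[[0,0,0.5,0,1],[0,0,1,0,1],[0,0,1.5,0,1],[0,0,2,0,1],[0,0,2,0,1]]])

```text
t: 20.85
eef_pos: [0.4715, -0.1124, 0.0414]
tool_rot: [0.0, 0.039, 0.999, -0.0]
wrist_force: [0.7, 0.3, 0.3]
width: 0.0003
grip_force: 0.2
```

Call:
arm_command(targets=[[[0,0,-30,0,1],[0,0,-70,0,1],[0,0,-110,0,1],[0,0,-150,0,1],[0,0,-185,0,1]]])

```text
t: 21.27
eef_pos: [0.4714, -0.1124, 0.2292]
tool_rot: [0.001, 0.039, 0.999, -0.0]
wrist_force: [1.2, -0.5, 0.2]
width: -0.0002
grip_force: 0.0
```

Call:
arm_command(targets=[[[-5,30,-25,0,0],[-10,70,-25,0,0],[-15,110,-25,0,0],[-20,150,-25,0,-1],[-20,180,-25,0,-1]]])

```text
t: 21.68
eef_pos: [0.506, 0.0681, 0.2517]
tool_rot: [0.0, 0.039, 0.999, 0.0]
wrist_force: [1.1, -0.3, 0.0]
width: 0.0604
grip_force: 0.0
```

Call:
arm_command(targets=[[[-5,40,0,0,-1],[-10,80,0,0,-1],[-15,120,0,0,-1],[-20,160,0,0,-1],[-27,190,0,0,-1]]])

```text
t: 22.1
eef_pos: [0.5468, 0.256, 0.2514]
tool_rot: [-0.0, 0.038, 0.999, 0.0]
wrist_force: [1.2, 0.2, 0.4]
width: 0.0854
grip_force: 0.0
```

Call:
arm_command(targets=[[[0,25,0,0.1,-1],[0,50,0,0.2,-1],[0,50,0,0.27,-1],[0,50,0,0.27,-1],[0,50,0,0.27,-1]]])

```text
t: 22.52
eef_pos: [0.5507, 0.3027, 0.2511]
tool_rot: [-0.0, 0.172, 0.985, -0.0]
wrist_force: [0.3, -1.0, -0.4]
width: 0.0851
grip_force: 0.0
```

```bash
python3 - <<'E'
from h import *
for c in('scene','side','wrist'): snap(c,c[:2]+'7')
o=get_obs();print(o['t'],o['eef_pos'],o['q'])
z=np.zeros((600,800,3),np.uint8)
z[:300,:400]=cv2.resize(load('sc7')['frame'][165:270,190:330],(400,300),interpolation=2)
z[:300,400:]=cv2.resize(load('si7')['frame'][150:255,200:340],(400,300),interpolation=2)
z[300:,:400]=cv2.resize(load('wr7')['frame'],(400,300)); z[300:,400:]=cv2.resize(load('sc7')['frame'],(400,300))
cv2.imwrite('pics/m7.png',z[:,:,::-1])
E
```

```text
22.6667 [0.55096814 0.30186926 0.25165189] [ 5.01246390e-01  4.16958608e-01  3.00495817e-01  1.45430699e+00
 -5.22595509e-05  8.48083570e-01]
```

View pics/m7.png

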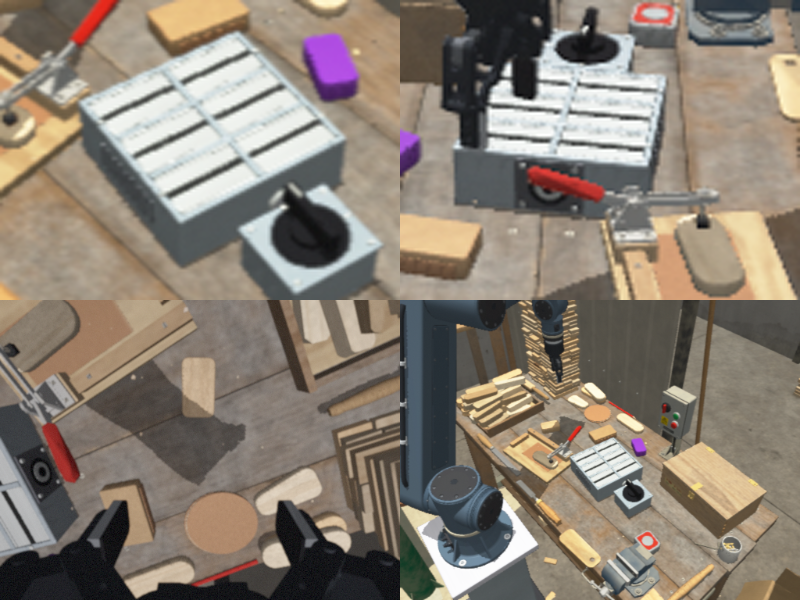

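All six flaps are shut, so the block dropped into pocket 3. Block A is at (198,387) in the mosaic's wrist view, half in shadow, and no third block is visible. Next I'll measure A.

```bash
python3 - <<'E'
from h import *
s=load('wr7');f=s['frame'];a,b=60,215
L=cv2.cvtColor(f,cv2.COLOR_RGB2LAB).astype(int);H=cv2.cvtColor(f,cv2.COLOR_RGB2HSV)
roi=L[60:170,215:295]; print('bg',L[95,225],L[140,225],L[140,285],'blk',L[95,253],L[140,253])
m=(L[...,2]>(L[95,253][2]+L[95,225][2])/2).astype(np.uint8)
m2=np.zeros_like(m);m2[62:165,218:292]=m[62:165,218:292];m2=cv2.morphologyEx(m2,cv2.MORPH_OPEN,np.ones((5,5)))
n,l,st,_=cv2.connectedComponentsWithStats(m2);i=1+st[1:,4].argmax();print(st[i])
x,y,ww,hh,_=st[i]
c=max(cv2.findContours((l==i).astype(np.uint8),cv2.RETR_EXTERNAL,2)[0],key=len)[:,0]
quad('wr7',c/.64)
rc=cv2.minAreaRect((w(s,c,.03)[:,:2]*1000).astype(np.float32));print(rc)
quad('wr7',np.array([(183,57),(214,57),(214,116),(185,116)])*2)
E
```

```text
bg [124 131 137] [ 75 130 132] [132 130 132] blk [180 133 144] [122 132 142]
[ 233   73   42   76 3033]
c [0.5034 0.3076] size [44.6 78.6] width ang 70.2 tool y ang 70.1 yaw needed rad -0.002 shift mm [ 46.7 -10.8  -0. ] z 0.2517
((499.5220031738281, 314.5400390625), (44.64432144165039, 78.63310241699219), 70.234130859375)
c [0.5002 0.3157] size [41.5 79.7] width ang 70.9 tool y ang 70.1 yaw needed rad -0.014 shift mm [52.4 -4.3 -0. ] z 0.2517
```

Call:
arm_command(targets=[[[26,-3,0,0,-0.6],[52,-5,0,0,-0.6],[52,-5,40,0,-0.6],[52,-5,80,0,-0.6],[52,-5,115,0,-0.6]]])

```text
t: 23.08
eef_pos: [0.5, 0.3151, 0.1357]
tool_rot: [0.001, 0.173, 0.985, 0.001]
wrist_force: [1.0, 0.8, -0.6]
width: 0.0682
grip_force: 0.0
```

Call:
arm_command(targets=[[[0,0,40,0,-0.6],[0,0,75,0,-0.6],[0,0,100,0,-0.6],[0,0,117,0,-0.6],[0,0,117,0,-0.6]]])

```text
t: 23.5
eef_pos: [0.4983, 0.3135, 0.0161]
tool_rot: [-0.002, 0.173, 0.985, -0.002]
wrist_force: [-1.3, -0.6, 0.1]
width: 0.0686
grip_force: 0.0
```

Call:
arm_command(targets=[[[0,0,0,0,1],[0,0,0,0,1],[0,0,0,0,1],[0,0,0,0,1],[0,0,0,0,1]]])

```text
t: 23.92
eef_pos: [0.5014, 0.3162, 0.0211]
tool_rot: [0.001, 0.173, 0.985, 0.001]
wrist_force: [0.1, -1.1, 7.7]
width: 0.0448
grip_force: 31.9
```

Call:
arm_command(targets=[[[0,0,-40,0,1],[0,0,-80,0,1],[0,0,-120,0,1],[0,0,-160,0,1],[0,0,-170,0,1]]])

```text
t: 24.33
eef_pos: [0.5024, 0.317, 0.1967]
tool_rot: [0.003, 0.173, 0.985, 0.003]
wrist_force: [1.2, 0.2, -0.6]
width: 0.0445
grip_force: 31.4
```

```bash
python3 - <<'E'
from h import *
o=get_obs();T=rot();print(o['t'],o['eef_pos'],o['q'][5],np.degrees(np.arctan2(T[1,1],T[0,1])),o['width'],T.round(3).tolist())
print('shift p1',T.T@np.r_[np.array([.4820,.0152])-o['eef_pos'][:2],0]*1000)
E
```

```text
24.3333 [0.5023635  0.31701904 0.19671694] 0.9104954155063684 70.08482212926941 0.0444699465276245 [[-0.94, 0.341, 0.008], [0.341, 0.94, 0.005], [-0.006, 0.008, -1.0]]
shift p1 [ -83.67363965 -290.69777964   -1.71145833]
```

Call:
arm_command(targets=[[[-8,-30,0,0,1],[-19,-65,0,0,1],[-30,-102,0,0,1],[-40,-138,0,0,1],[-48,-165,0,0,1]]])

```text
t: 24.75
eef_pos: [0.4884, 0.1419, 0.1897]
tool_rot: [0.0, 0.173, 0.985, -0.0]
wrist_force: [1.1, 0.2, 0.4]
width: 0.0447
grip_force: 31.4
```

Call:
arm_command(targets=[[[-10,-35,0,0,1],[-20,-70,0,0,1],[-30,-105,0,0,1],[-36,-125,0,0,1],[-36,-125,0,0,1]]])

```text
t: 25.17
eef_pos: [0.48, 0.011, 0.1898]
tool_rot: [0.0, 0.175, 0.985, -0.0]
wrist_force: [0.5, -0.4, -0.4]
width: 0.045
grip_force: 31.4
```

Call:
arm_command(targets=[[[0,0,20,-0.09,1],[0,0,40,-0.18,1],[0,0,60,-0.27,1],[0,0,60,-0.27,1],[0,0,60,-0.27,1]]])

```text
t: 25.58
eef_pos: [0.4798, 0.0148, 0.1292]
tool_rot: [-0.001, 0.04, 0.999, -0.0]
wrist_force: [-0.6, -0.2, -0.1]
width: 0.0448
grip_force: 31.4
```

```bash
python3 - <<'E'
from h import *
snap('wrist','wr8')
o=get_obs();T=rot();print(o['t'],o['eef_pos'],o['q'][5],np.degrees(np.arctan2(T[1,1],T[0,1])),o['width'])
print('shift p1',T.T@np.r_[np.array([.4820,.0152])-o['eef_pos'][:2],0]*1000)
E
```

```text
25.6333 [0.48062929 0.01475581 0.13007002] 0.11112691206510436 85.38825670365927 0.04541146297123481
shift p1 [-1.33055467e+00  5.52956125e-01  5.31362332e-05]
```

Call:
arm_command(targets=[[[-1,0,20,0,1],[-1,0,35,0,1],[-1,0,47,0,1],[-1,0,53,0,1],[-1,0,56,0,1]]])

```text
t: 26.05
eef_pos: [0.4819, 0.0145, 0.0738]
tool_rot: [0.0, 0.04, 0.999, 0.0]
wrist_force: [0.4, -0.1, 1.0]
width: 0.0447
grip_force: 31.5
```

Call:
arm_command(targets=[[[0,0,0,0,1],[0,0,0,0,1],[0,0,0,0,-0.6],[0,0,0,0,-0.6],[0,0,0,0,-0.6]]])

```text
t: 26.47
eef_pos: [0.4819, 0.0143, 0.074]
tool_rot: [0.0, 0.039, 0.999, 0.0]
wrist_force: [-0.5, -0.3, -0.1]
width: 0.0688
grip_force: 0.0
```

Call:
arm_command(targets=[[[0,0,-15,0,-0.6],[0,0,-40,0,-0.6],[0,0,-80,0,-0.6],[0,0,-110,0,-0.6],[0,0,-110,0,-0.6]]])

```text
t: 26.88
eef_pos: [0.4843, 0.0144, 0.1893]
tool_rot: [0.004, 0.039, 0.999, 0.0]
wrist_force: [0.4, 0.4, -0.3]
width: 0.0683
grip_force: 0.0
```

```bash
python3 - <<'E'
from h import *
s=snap('wrist','wr9')
o=get_obs();T=rot();print(o['t'],o['eef_pos'],T.round(3).tolist())
print('shift p1',T.T@np.r_[np.array([.4820,.0152])-o['eef_pos'][:2],0]*1000)
g=cv2.cvtColor(s['frame'],cv2.COLOR_RGB2HSV);m=cv2.inRange(g,(8,55,60),(28,255,255))
for n,P in [('p1',[.482,.0152]),('p2',[.477,-.0486]),('p3',[.472,-.1124])]:
    u=px(s,P+[.08]).astype(int); print(n,u,(m[u[1]-15:u[1]+15,u[0]-12:u[0]+12]>0).mean(),g[u[1],u[0]])
n_,l,st,_=cv2.connectedComponentsWithStats(m);print(st[st[:,4]>800])
u=px(s,[.482,.0152,.09]);i=l[int(u[1])-10,int(u[0])]
c=cv2.findContours((l==i).astype(np.uint8),cv2.RETR_EXTERNAL,2)[0]
if i:
  for z in(.06,.075,.085,.095):print(z,cv2.minAreaRect((w(s,c[0][:,0],z)[:,:2]*1000).astype(np.float32)))
E
```

```text
26.9333 [0.48346488 0.01436304 0.18671789] [[-0.997, 0.078, 0.006], [0.078, 0.997, 0.0], [-0.006, 0.001, -1.0]]
shift p1 [ 1.52560225  0.72030641 -0.00894408]
p1 [259 186] 0.0 [60  7 35]
p2 [179 186] 0.0 [ 0  5 51]
p3 [ 99 186] 0.0 [105   3 178]
[[     0      0    512    384 163728]
 [     0      0    373    159  15504]
 [   391      0    121    136  10277]
 [   355    257     57     49   1389]
 [   455    301     57     61   1787]
 [     0    319     46     48   1104]]
```

The block has dropped through pocket 1. A gentle push with closed fingers will check that it lies flat.

Call:
arm_command(targets=[[[1,0,30,0,1],[1,0,65,0,1],[1,0,90,0,1],[1,0,105,0,1],[1,0,115,0,1]]])

```text
t: 27.35
eef_pos: [0.4785, 0.0143, 0.0656]
tool_rot: [-0.002, 0.039, 0.999, -0.0]
wrist_force: [-0.5, -1.1, 0.9]
width: 0.0077
grip_force: 0.1
```

Call:
arm_command(targets=[[[0,0,6,0,1],[0,0,11,0,1],[0,0,16,0,1],[0,0,20,0,1],[0,0,23,0,1]]])

```text
t: 27.77
eef_pos: [0.4807, 0.0144, 0.0453]
tool_rot: [0.0, 0.039, 0.999, 0.0]
wrist_force: [-0.1, -0.2, 1.0]
width: -0.0
grip_force: 0.1
```

Call:
arm_command(targets=[[[0,0,1,0,1],[0,0,2,0,1],[0,0,3,0,1],[0,0,4,0,1],[0,0,5,0,1]]])

```text
t: 28.18
eef_pos: [0.4806, 0.0144, 0.0405]
tool_rot: [0.0, 0.039, 0.999, 0.0]
wrist_force: [-0.2, 0.3, 0.4]
width: 0.0001
grip_force: 0.1
```

Nothing stands above 40 mm in pocket 1, so the block lies flat. No third block has shown in any view. I'll go back to the isolator to switch it on.

Call:
arm_command(targets=[[[0,0,-35,0,1],[0,0,-75,0,1],[0,0,-115,0,1],[0,0,-155,0,0],[0,0,-185,0,0]]])

```text
t: 28.6
eef_pos: [0.4808, 0.0145, 0.2288]
tool_rot: [0.001, 0.039, 0.999, 0.0]
wrist_force: [0.8, -0.3, 0.4]
width: 0.0233
grip_force: 0.0
```

Call:
arm_command(targets=[[[-8,-35,0,0,0],[-16,-73,0,0,0],[-24,-111,0,0,0],[-32,-149,0,0,0],[-40,-180,0,0,0]]])

```text
t: 29.02
eef_pos: [0.5063, -0.1705, 0.2256]
tool_rot: [0.0, 0.039, 0.999, -0.0]
wrist_force: [0.8, -0.2, 0.3]
width: 0.0427
grip_force: 0.0
```

Call:
arm_command(targets=[[[-6,-30,0,-0.12,0],[-12,-58,0,-0.24,0],[-12,-58,0,-0.36,0],[-12,-58,0,-0.48,0],[-12,-58,0,-0.6,0]]])

```text
t: 29.43
eef_pos: [0.5137, -0.2277, 0.2251]
tool_rot: [-0.0, -0.26, 0.966, 0.0]
wrist_force: [-0.2, -0.7, 0.5]
width: 0.0425
grip_force: 0.0
```

Call:
arm_command(targets=[[[0,0,0,-0.12,0],[0,0,0,-0.24,0],[0,0,0,-0.36,0],[0,0,0,-0.48,0],[0,0,0,-0.6,0]]])

```text
t: 29.85
eef_pos: [0.5137, -0.2269, 0.2253]
tool_rot: [-0.0, -0.535, 0.845, 0.0]
wrist_force: [-0.3, -0.3, -0.6]
width: 0.043
grip_force: 0.0
```

Call:
arm_command(targets=[[[0,0,0,-0.12,0],[0,0,0,-0.24,0],[0,0,0,-0.37,0],[0,0,0,-0.37,0],[0,0,0,-0.37,0]]])

```text
t: 30.27
eef_pos: [0.5138, -0.2269, 0.2254]
tool_rot: [-0.0, -0.678, 0.736, 0.0]
wrist_force: [-0.9, 0.3, -0.1]
width: 0.0427
grip_force: 0.0
```

```bash
python3 - <<'E'
from h import *
o=get_obs();T=rot();print(o['t'],o['eef_pos'],o['q'],np.degrees(np.arctan2(T[1,1],T[0,1])),o['width'])
print('shift',T.T@np.r_[np.array([.5135,-.2265])-o['eef_pos'][:2],.079-o['eef_pos'][2]]*1000)
E
```

```text
30.2667 [ 0.51378868 -0.22689927  0.22538244] [-4.15834829e-01  3.03429484e-01  6.22151202e-02  1.32974238e+00
 -5.18740608e-05 -1.90458861e+00] 175.2993085421186 0.042700195890919154
shift [ -0.37375385   0.29575941 146.38249756]
```

Call:
arm_command(targets=[[[0,0,35,0,0],[0,0,70,0,0],[0,0,105,0,0],[0,0,130,0,0],[0,0,145,0,0]]])

```text
t: 30.68
eef_pos: [0.5122, -0.2262, 0.0773]
tool_rot: [-0.001, -0.677, 0.736, 0.002]
wrist_force: [0.1, -0.4, 0.8]
width: 0.0427
grip_force: 0.0
```

Call:
arm_command(targets=[[[0,0,0,0,0],[0,0,0,0,1],[0,0,0,0,1],[0,0,0,0,1],[0,0,0,0,1]]])

```text
t: 31.1
eef_pos: [0.5125, -0.227, 0.0818]
tool_rot: [-0.001, -0.678, 0.735, 0.0]
wrist_force: [-8.2, -0.2, 4.0]
width: 0.0135
grip_force: 30.4
```

Call:
arm_command(targets=[[[0,0,0,0.1,1],[0,0,0,0.22,1],[0,0,0,0.34,1],[0,0,0,0.46,1],[0,0,0,0.58,1]]])

```text
t: 31.52
eef_pos: [0.5125, -0.2271, 0.0818]
tool_rot: [-0.001, -0.437, 0.899, 0.0]
wrist_force: [-8.8, -0.3, 3.7]
width: 0.0132
grip_force: 30.4
```

Call:
arm_command(targets=[[[0,0,0,0.12,1],[0,0,0,0.24,1],[0,0,0,0.36,1],[0,0,0,0.48,1],[0,0,0,0.6,1]]])

```text
t: 31.93
eef_pos: [0.5125, -0.2272, 0.0818]
tool_rot: [-0.001, -0.152, 0.988, -0.0]
wrist_force: [-7.8, -0.9, 2.9]
width: 0.0133
grip_force: 30.4
```

Call:
arm_command(targets=[[[0,0,0,0.12,1],[0,0,0,0.24,1],[0,0,0,0.36,1],[0,0,0,0.43,1],[0,0,0,0.43,1]]])

```text
t: 32.35
eef_pos: [0.5129, -0.2272, 0.0819]
tool_rot: [-0.0, 0.062, 0.998, -0.001]
wrist_force: [-7.1, -1.0, 3.3]
width: 0.0129
grip_force: 41.4
```

Call:
arm_command(targets=[[[0,0,0,0,0],[0,0,0,0,0],[0,0,0,0,0],[0,0,-40,0,0],[0,0,-80,0,0]]])

```text
t: 32.77
eef_pos: [0.5126, -0.2263, 0.1601]
tool_rot: [-0.002, 0.059, 0.998, 0.001]
wrist_force: [1.2, -1.0, 0.9]
width: 0.0428
grip_force: 0.0
```

Call:
arm_command(targets=[[[0,0,-40,0,0],[-35,0,-60,0,0],[-70,0,-75,0,0],[-70,0,-75,0,0],[-70,0,-75,0,0]]])

```text
t: 33.18
eef_pos: [0.5854, -0.2354, 0.236]
tool_rot: [0.001, 0.059, 0.998, -0.0]
wrist_force: [-0.8, -0.2, 0.3]
width: 0.0425
grip_force: 0.0
```

```bash
python3 - <<'E'
from h import *
for c in('scene','side','wrist'): snap(c,c[:2]+'10')
o=get_obs();print(o['t'],o['eef_pos'])
z=np.zeros((600,800,3),np.uint8)
z[:300,:400]=cv2.resize(load('sc10')['frame'],(400,300),interpolation=2)
z[:300,400:]=cv2.resize(load('si10')['frame'][100:295,150:410],(400,300),interpolation=2)
z[300:,:400]=cv2.resize(load('wr10')['frame'],(400,300)); z[300:,400:]=cv2.resize(load('sc10')['frame'][165:270,190:330],(400,300))
cv2.imwrite('pics/m10.png',z[:,:,::-1])
E
```

```text
33.3333 [ 0.58225565 -0.23480918  0.23469782]
```

View pics/m10.png

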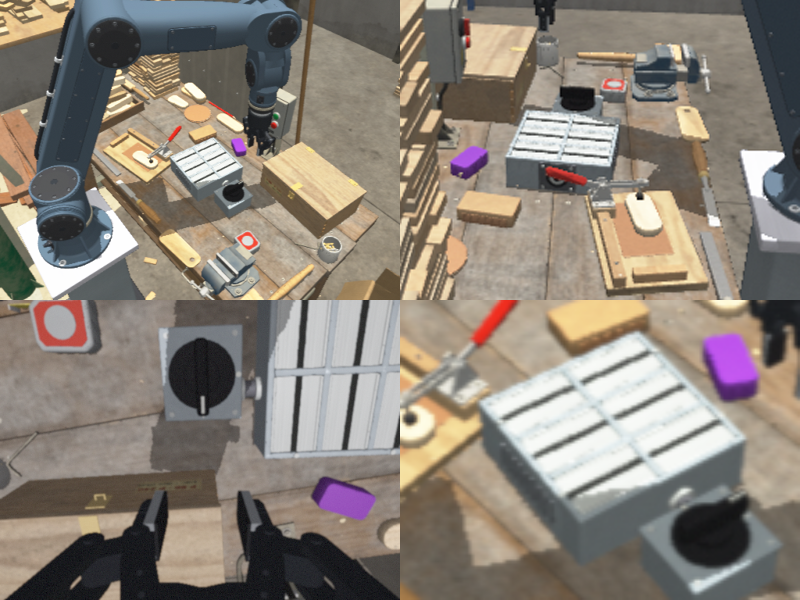

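The handle points away from the robot again (on), with its white pointer at (202,405) in the wrist panel. All flaps are shut and no loose blocks remain. I'm handing the job in.

```bash
python3 -c "
from plant import r
print(r.finish_job())"
```

```text
the job is handed in; nothing more can be done
None
```

I switched the isolator off, loaded the two loose blocks I found into empty pockets 3 and 1 (the first needed a light push through the flaps), switched the isolator fully on again and handed the job in; I got no verdict back.

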